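# Run the card carriage to its stop and hold the index pin out

### The arm

A 6-joint arm with a two-finger parallel gripper is mounted at the origin on the work surface. World frame = base frame: x ahead of the robot, y to its left, z up, the work surface at z = 0. Lengths are in m, angles in rad, forces in N, time in s.
With the tool pointing down it reaches from about 0.425 to 0.925 m from the base axis. Payload 12.5 kg.
Tool frame: the origin (TCP) lies between the finger pads; the fingertips stand arm.tip_reach ahead of it and the grasp point (between the pads) lies 11 mm behind it (arm.tip_reach is the distance from the TCP to the fingertips, in m); z points along the fingers, y is the direction in which the jaws open and shut (so a half turn about z gives the same grasp; the last joint's range is limited). The gripper opens to 85 mm and grips with 20 to 120 N. Pads are 22 mm wide; open, the fingers measure 114 mm over their backs; the gripper's body (76 mm by 85 mm) begins 54 mm behind the grasp point. The pads swing forward as they close: fully open they stand 13 mm farther back than shut.
Start: joints at [-1.293, 0.491, 1.559, -0, 1.092, -0.106], TCP at [0.234, -0.58, 0.213] pointing down, gripper open.
Joint ranges: [-3.1, 3.1], [-0.84, 2.19], [0.05, 2.79], [-1.13, 4.28], [0.06, 2.93], [-2.69, 2.69]. Speed limits (rad/s): [2.22, 2.22, 2.79, 3.14, 3.14, 3.14].

### API

Orientations are given as a rotation vector (axis times angle).
In Python, from workcell import arm, vision, ticket, find_in, outline_of, spot_point gives the robot as it stands. The module is installed in compiled form; this text tells all that it offers.
- The arm moves only by the tool send_rows, never from a script. Its argument "steps" is a list of rows, each an object with "gripper": the gripper's target within -1 to 1 (shut at 1, half-way at 0, fully open at -1); "slide": the shift along the tool's x, y, z in mm, a list of three; "roll": the turn about the tool's z in rad. A call has 1 to 20 rows; each row shifts and turns the pose as measured when the row begins, along the tool's axes as they then stand; what a row does not reach is not made up. A row lasts 1/8 s, in which the tool goes at most 62.5 mm and 10.7 degrees, less where a joint would pass 70% of its speed; a pose out of reach is approached as far as the arm can. A call is refused whole if a number of a shift passes 62.5 or a number of a turn 0.188, either way. A call with a gripper value outside its range is refused whole. The fingers move at their own pace and stop on an object; "grip_force" is the grip in N (left out, the last holds). Time passes only in rows, so rows that do not move let the fingers close. It gives the time, the measured TCP pose, the force and the opening at its end, in the units of the state.
- arm.observe(): the state, without advancing time (a new reading comes with each control period).
- vision.capture(name): name is "side" or "top"; returns the picture (400x640x3 uint8, blue, green, red); there is no depth.
- vision.camera_info(name): a dict with "mtx" (3x3 intrinsics, pixels), "eye" and "rotation" of the camera in the world. Camera axes: x right, y down, z forward; pixel columns grow to the right and rows downward; lengths in m; the calibration is good to about 2 mm. A picture is of the moment at which its call begins. camera_info takes no time and is no camera call.
- ticket.sign_off(): hands the job in, once; it reports no verdict.
Trained networks look in the newest picture that a camera, given by its name, has taken for a name from the list of things; names that differ only in an ending like _2 or _b are one class to them, and where a whole thing is asked for, a point or a joint stands for the part that bears it (a point fixed in the world has none). Each returns a list of dicts, best first, with "conf" (0 to 1); they miss things now and then, are a little off and sometimes report something else, mostly with a low value. They report only what shows in the picture. A call takes as long as a camera call.
- find_in(camera, name): "bbox" ([left, top, width, height] in pixels, round what is visible of it).
- outline_of(camera, name): "region" (400x640 bool, what is visible of it) and "bbox" ([left, top, width, height] in pixels, round what is visible of it).
- spot_point(camera, name): "xy" ([column, row] in pixels: a listed point, or the origin of a listed thing).
The state is a dict: "time": time; "joint_positions": joint angles; "qd": joint speeds; "joint_torque": joint torques, N m; "tcp_pos": TCP position; "eef_rot": TCP orientation; "contact_force": force on the tool from outside, world axes, zero at the start; "torque": the same for the moment, N m; "grip_width": opening from 0.0 (shut) to 1.0 (fully open).
Only numpy, scipy, OpenCV 4.12 (cv2) and the standard library are available. Lean on these libraries where they do the work, as an engineer would, in place of code of your own. Each camera call takes 0.05 s, during which the arm holds its last target.

### The job

On the card-punching bed, take the upright handle of the handwheel and wind it clockwise until the carriage touches the stop block at the end of the bed. Only then pull the sprung index pin straight up by its black knob, as far as it will go, and finish while holding it there, clear of its seat hole, with the carriage still against the stop, so that the pattern plate can be changed. Leave the other things on the bench alone.

Things in the scene. Friction and masses are not known exactly. Their poses are not given: they have to be found in the camera images.
- rig: The card-punching bed, fixed to the bench: a wooden base 150 x 420 x 28 mm. Origin on the bench under the slide's centre line; +y is the way the carriage must travel (the base reaches from y = -250 to +170 mm), z up. The whole bed stands at a different place and yaw each time. Grey gearbox and handwheel are at its -y end, the steel stop block at its +y end.
- wheel_axis (a point): On the vertical axis of the handwheel, level with the wheel's top face (86 mm above the bench). The wheel is a dark steel ring of 112 mm outer diameter and 12 mm thick with three spokes; only the handle stands above it.
- crank_handle: The upright round wooden handle on the handwheel's rim: 21 mm diameter, 50 mm tall, standing on the wheel's top face with its axis 50 mm from the wheel axis. Origin at the centre of its foot, 86 mm above the bench; z up. It spins freely on its own axis, so a gripper can keep its heading while carrying it round.
- wheel (a joint): Handwheel angle in rad, growing clockwise seen from above; clockwise drives the carriage towards the stop by 8 mm per rad (50 mm a turn), and it is stiff: about 4 to 6 N at the handle. It stays where it is left. It starts at 0 to about 4 rad and reaches the stop at 10 rad.
- carriage (a joint): Carriage travel in m along the bed's +y, tied to the handwheel by rack and pinion. 0.080 = its nose touches the stop block and the wheel can turn no further; it starts between 0 and about 0.035.
- carriage_nose (a point): Middle of the carriage's +y end face, the face that meets the stop. The carriage is a dark steel plate 130 x 150 mm with a perforated pattern plate on it and, near this end, a grey bridge 120 mm wide across it, its top 103 mm above the bench.
- stop_face (a point): Middle of the stop block's face that the carriage nose meets. The block is 110 x 28 mm, top 62 mm above the bench.
- seat_hole (a point): Mouth of the seat hole in the pattern plate's lug, straight below the knob, 64 mm above the bench; moves with the carriage.
- pin_knob: The black straight round pull knob of the index pin, 25 mm diameter and 40 mm tall, on the middle of the bridge, 30 mm behind the carriage nose. Origin at the centre of its underside, 106 mm above the bench (3 mm above the bridge) while the pin is seated; z up. It travels with the carriage.
- index_pin (a joint): How far the index pin is drawn straight up, in m: 0 seated (its tip 10 mm deep in the seat hole), 0.020 fully back against its own end stop. A spring pulls it down with about 5 N seated, 11 N fully back; let go, it snaps home.
- cards_a: Leave alone: a stack of punched cards 70 x 150 x 54 mm behind the bed. Origin under its middle, on the bench.
- mallet: Leave alone: a hammer lying in front of the bed. Origin under its middle, on the bench.
- punch: Leave alone: a steel hand punch, 100 mm long, lying in front of the bed. Origin under its middle, on the bench.
- pen: Leave alone: a pen lying behind the bed. Origin under its middle, on the bench.
- tin: Leave alone: an aluminium cup, 72 mm across, 60 mm tall, behind the bed. Origin under its middle, on the bench.
- stone: Leave alone: a brick 90 x 170 x 60 mm past the stop end. Origin under its middle, on the bench.
- reel: Leave alone: a wooden ring 64 mm across, 30 mm tall, past the handwheel end. Origin under its middle, on the bench.

How it is judged:
By the outcome, as a careful person would: the job done as asked, in the order asked, and still so for the second after the job is handed in, while the arm keeps its last pose, push and grip.
It also fails if it takes over 58 s, if anything falls off the work surface, if the arm or the gripper's body presses on something with over 40 N, if the wrist force passes 120 N, or if a joint passes its speed limit or range.

## Working session

There is one attempt and no reset: what is moved stays moved. The work goes in short steps, Python scripts to look and compute and a tool call to move; the robot and the scene stay as the last step left them, time stands still between calls to the robot, and variables do not carry over. Pictures are saved under pics/ and viewed, and the job is handed in when it is done.

Besides the shell and the picture viewer there is one more tool, called after "Request:" by a JSON object that holds its "op" and its "data", one argument or row to a line. send_rows: Moves the arm, as the interface text tells. Its arguments: {"type":"object","properties":{"steps":{"type":"array"},"grip_force":{"type":"number"}},"required":["steps"]}

```bash
mkdir -p pics; cat > h.py <<'E'
import numpy as np, cv2
from workcell import arm, vision, ticket, find_in, outline_of, spot_point
def ray(cam,px):
    c=vision.camera_info(cam); K=np.array(c["mtx"]);R=np.array(c["rotation"]);e=np.array(c["eye"])
    d=R@np.linalg.solve(K,[px[0],px[1],1.0]); return e,d
def at_z(cam,px,z):
    e,d=ray(cam,px); return e+d*(z-e[2])/d[2]
def proj(cam,p):
    c=vision.camera_info(cam); K=np.array(c["mtx"]);R=np.array(c["rotation"]);e=np.array(c["eye"])
    q=K@(R.T@(np.array(p)-e)); return q[:2]/q[2]
E
python3 - <<'E'
from h import *
np.set_printoptions(precision=4,suppress=True)
s=arm.observe(); print(s, arm.tip_reach)
for c in("top","side"):
    im=vision.capture(c); cv2.imwrite(f"pics/{c}0.png",im); print(vision.camera_info(c))
H=dict(wheel_axis=.086,crank_handle=.086,carriage_nose=None,stop_face=None,seat_hole=.064,pin_knob=.106,rig=0)
for c in("top","side"):
    for n,z in H.items():
        r=spot_point(c,n)[:2]
        for q in r: print(c,n,q["conf"],np.array(q["xy"]),at_z(c,q["xy"],z if z is not None else .05))
E
```

```text
{'time': 0.0, 'joint_positions': array([-1.2926,  0.4916,  1.5595,  0.    ,  1.0917, -0.1056]), 'qd': array([-0.0008,  0.0019, -0.001 ,  0.0013,  0.0008,  0.0008]), 'joint_torque': array([ -0.0026, -61.8446, -26.1592,  -0.0002,   0.0039,   0.    ]), 'tcp_pos': array([ 0.234 , -0.5793,  0.2123]), 'eef_rot': array([-3.0829, -0.599 ,  0.0001]), 'contact_force': array([-0.5613, -0.5047,  0.661 ]), 'torque': array([-0.0326,  0.0207,  0.0102]), 'grip_width': 0.9967704384670013} 0.008
{'mtx': array([[446.0406,   0.    , 321.3224],
       [  0.    , 446.0406, 199.2339],
       [  0.    ,   0.    ,   1.    ]]), 'eye': array([0.4009, 0.0562, 1.2526]), 'rotation': array([-2.1321,  2.1752, -0.162 ])}
{'mtx': array([[424.5492,   0.    , 317.5573],
       [  0.    , 424.5492, 197.7593],
       [  0.    ,   0.    ,   1.    ]]), 'eye': array([0.3293, 0.7576, 0.7456]), 'rotation': array([-0.3942,  2.7206, -1.2253])}Traceback (most recent call last):
  File "<stdin>", line 10, in <module>
  File "h.py", line 7, in at_z
    e,d=ray(cam,px); return e+d*(z-e[2])/d[2]
                                         ~^^^
IndexError: invalid index to scalar variable.
```

```bash
sed -i 's/R=np.array(c\["rotation"\])/R=cv2.Rodrigues(np.array(c["rotation"]))[0]/' h.py
python3 - <<'E'
from h import *
np.set_printoptions(precision=4,suppress=True)
print(ray("top",(320,200)),ray("side",(320,200)))
H=dict(wheel_axis=.086,crank_handle=.086,carriage_nose=.05,stop_face=.05,seat_hole=.064,pin_knob=.106,rig=0)
for c in("top","side"):
    for n,z in H.items():
        r=spot_point(c,n)[:2]
        for q in r: print(c,n,round(q["conf"],2),np.array(q["xy"]),at_z(c,q["xy"],z))
E
```

```text
(array([0.4009, 0.0562, 1.2526]), array([ 0.1376, -0.0088, -0.9905])) (array([0.3293, 0.7576, 0.7456]), array([ 0.2185, -0.7139, -0.6653]))
top wheel_axis 0.78 [384.  213.8] [ 0.523  -0.1218  0.086 ]
top wheel_axis 0.31 [295.7 208.1] [0.5427 0.1103 0.086 ]
top crank_handle 0.3 [317.3 210.4] [0.5355 0.0536 0.086 ]
top carriage_nose 0.74 [297.1 209.6] [0.5429 0.1082 0.05  ]
top stop_face 0.84 [271.  207.5] [0.55   0.1789 0.05  ]
top pin_knob 0.41 [308.7 210.2] [0.5341 0.0758 0.106 ]
top rig 0.73 [317.1 210.7] [0.5446 0.0539 0.    ]
side wheel_axis 0.81 [347.5 160. ] [ 0.5217 -0.1203  0.086 ]
side crank_handle 0.45 [351.6 147.9] [ 0.5242 -0.1768  0.086 ]
side carriage_nose 0.94 [318.6 228. ] [0.5334 0.1045 0.05  ]
side stop_face 0.59 [297.9 252.9] [0.5547 0.1891 0.05  ]
side stop_face 0.16 [349.7 292.3] [0.4232 0.2577 0.05  ]
side seat_hole 0.83 [322.8 215.6] [0.5315 0.0765 0.064 ]
side seat_hole 0.25 [349.2 150.5] [ 0.5342 -0.1939  0.064 ]
side pin_knob 0.48 [321.  202.9] [0.5345 0.0801 0.106 ]
side rig 0.79 [322.6 227.6] [0.539  0.0536 0.    ]
```

View pics/top0.png

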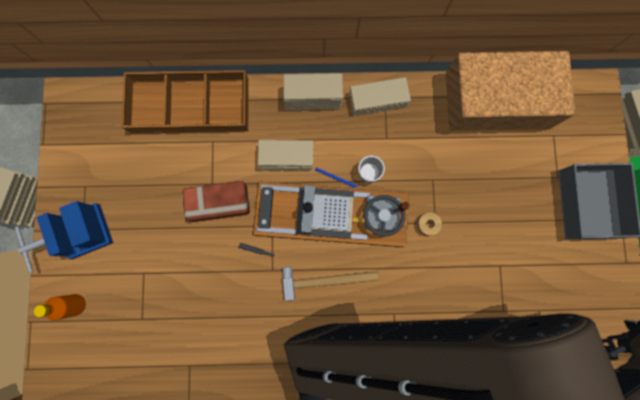

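View pics/side0.png

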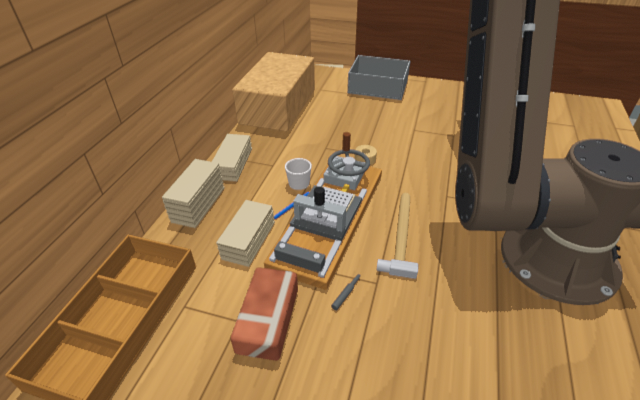

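```bash

python3 - <<'E'
from h import *
t=cv2.imread("pics/top0.png")[160:260,240:440]; cv2.imwrite("pics/topz.png",cv2.resize(t,(800,400),interpolation=cv2.INTER_CUBIC))
t=cv2.imread("pics/side0.png")[120:290,250:400]; cv2.imwrite("pics/sidez.png",cv2.resize(t,(525,595),interpolation=cv2.INTER_CUBIC))
E
```

```text
(no output)
```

View pics/topz.png

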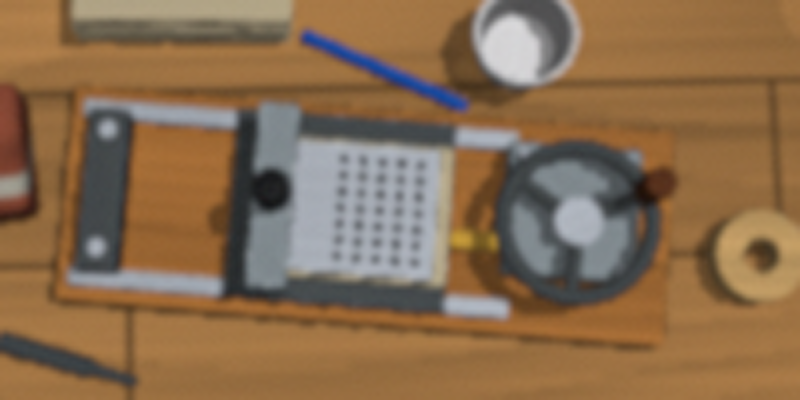

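View pics/sidez.png

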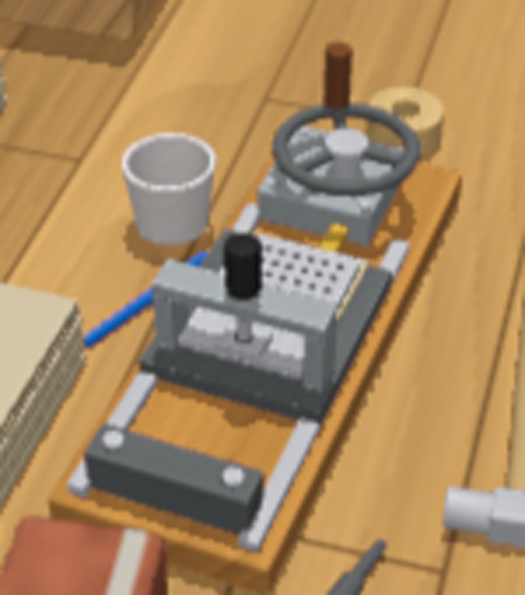

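```bash

python3 - <<'E'
from h import *
np.set_printoptions(precision=4,suppress=True)
for c,n,p,z in [("top","wheel",(384.5,215.3),.086),("top","handletop",(405,206),.136),("side","handletop",(346.6,133.5),.136),("side","handlefoot",(347,150.5),.086),("top","knobtop",(307.5,207),.146),("side","knobtop",(319.4,189.4),.146),
 ("top","baseTL",(240+82/4,160+92/4),.028),("top","baseTR",(240+672/4,160+130/4),.028),("top","baseBR",(240+662/4,160+345/4),.028),("top","baseBL",(240+55/4,160+300/4),.028)]:
  print(c,n,at_z(c,p,z))
for n in ("crank_handle","pin_knob","wheel"):
  for c in("top","side"):
    for q in find_in(c,n)[:2]: print(c,n,q)
E
```

```text
top wheel [ 0.519 -0.123  0.086]
top handletop [ 0.5366 -0.1681  0.136 ]
side handletop [ 0.5372 -0.1665  0.136 ]
side handlefoot [ 0.5333 -0.1616  0.086 ]
top knobtop [0.5376 0.078  0.146 ]
side knobtop [0.5375 0.0812 0.146 ]
top baseTL [0.622 0.21  0.028]
top baseTR [ 0.5874 -0.2     0.028 ]
top baseBR [ 0.4387 -0.186   0.028 ]
top baseBL [0.4778 0.2287 0.028 ]
top crank_handle {'bbox': [398.1, 202.8, 10.7, 9.2], 'conf': 0.52}
top crank_handle {'bbox': [364.3, 194.1, 47.4, 44.2], 'conf': 0.42}
top pin_knob {'bbox': [182.3, 179.0, 65.2, 45.7], 'conf': 0.53}
side pin_knob {'bbox': [315.8, 186.8, 10.7, 20.7], 'conf': 0.53}
top wheel {'bbox': [363.4, 192.7, 49.3, 45.0], 'conf': 0.68}
side wheel {'bbox': [325.6, 135.4, 43.9, 40.2], 'conf': 0.93}
side wheel {'bbox': [314.2, 186.0, 10.4, 30.6], 'conf': 0.49}
```

```bash
cat >> h.py <<'E'
def toolR(s=None):
    s=s or arm.observe(); return cv2.Rodrigues(np.array(s["eef_rot"]))[0]
def to(p):
    s=arm.observe(); return toolR(s).T@(np.array(p)-s["tcp_pos"])*1000
np.set_printoptions(precision=4,suppress=True)
E
python3 - <<'E'
from h import *
print(toolR()); d=to([.5365,-.167,.2123]); print(d, d/11)
E
```

```text
[[ 0.9272  0.3744  0.    ]
 [ 0.3744 -0.9272 -0.0001]
 [-0.      0.0001 -1.    ]]
[ 434.9171 -269.2714    0.5799] [ 39.5379 -24.4792   0.0527]
```

Request:
{"op": "send_rows", "data": {
  "steps": [
    {"gripper": -1, "slide": [39, -24, 0], "roll": 0},
    {"gripper": -1, "slide": [39, -24, 0], "roll": 0},
    {"gripper": -1, "slide": [39, -24, 0], "roll": 0},
    {"gripper": -1, "slide": [39, -24, 0], "roll": 0},
    {"gripper": -1, "slide": [39, -24, 0], "roll": 0},
    {"gripper": -1, "slide": [39, -24, 0], "roll": 0},
    {"gripper": -1, "slide": [39, -24, 0], "roll": 0},
    {"gripper": -1, "slide": [39, -24, 0], "roll": 0},
    {"gripper": -1, "slide": [39, -24, 0], "roll": 0},
    {"gripper": -1, "slide": [39, -24, 0], "roll": 0},
    {"gripper": -1, "slide": [39, -24, 0], "roll": 0},
    {"gripper": -1, "slide": [0, 0, 0], "roll": 0}
  ],
  "grip_force": 30
}}

```text
time: 2.65
tcp_pos: [0.5425, -0.1623, 0.2133]
eef_rot: [3.082, 0.595, 0.004]
contact_force: [-0.2, -1.2, -0.5]
grip_width: 0.996
```

```bash

python3 - <<'E'
from h import *
print(toolR()); s=arm.observe(); print(s["time"],s["tcp_pos"],s["contact_force"],to([.5365,-.167,.108])); print(s["joint_positions"])
cv2.imwrite("pics/top1.png",cv2.resize(vision.capture("top")[100:300,200:500],(750,500)))
cv2.imwrite("pics/side1.png",cv2.resize(vision.capture("side")[50:250,250:450],(600,600)))
E
```

```text
[[ 0.928   0.3725  0.0028]
 [ 0.3725 -0.928  -0.0023]
 [ 0.0017  0.0031 -1.    ]]
2.65 [ 0.5425 -0.1623  0.2133] [-0.1814 -1.1828 -0.4627] [ -7.4871   1.775  105.2871]
[-0.4069  0.4058  1.707  -0.0012  1.0253  0.7828]
```

View pics/side1.png

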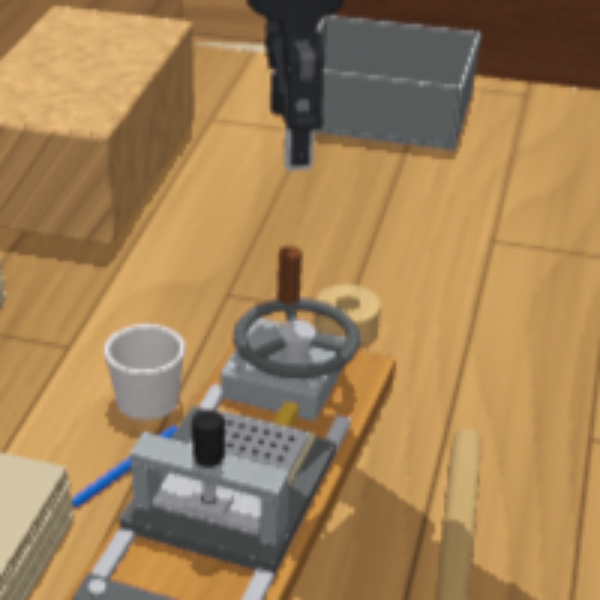

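Request:
{"op": "send_rows", "data": {
  "steps": [
    {"gripper": -1, "slide": [-7, 2, 15], "roll": 0},
    {"gripper": -1, "slide": [0, 0, 30], "roll": 0},
    {"gripper": -1, "slide": [0, 0, 30], "roll": 0},
    {"gripper": -1, "slide": [0, 0, 20], "roll": 0},
    {"gripper": -1, "slide": [0, 0, 8], "roll": 0},
    {"gripper": -1, "slide": [0, 0, 0], "roll": 0}
  ]
}}

```text
time: 3.5
tcp_pos: [0.5327, -0.1758, 0.1089]
eef_rot: [3.083, 0.579, 0.005]
contact_force: [-0.1, -0.1, 0.4]
grip_width: 1.001
```

```bash

python3 - <<'E'
from h import *
s=arm.observe(); print(s["time"],s["tcp_pos"],s["contact_force"],to([.5365,-.167,.108])); 
cv2.imwrite("pics/top2.png",cv2.resize(vision.capture("top")[160:260,340:460],(720,600),interpolation=2))
cv2.imwrite("pics/side2.png",cv2.resize(vision.capture("side")[90:190,290:410],(720,600),interpolation=2))
E
```

```text
3.5 [ 0.5327 -0.1758  0.1089] [-0.0545 -0.0847  0.3643] [ 6.7621 -6.8061  0.891 ]
```

View pics/side2.png

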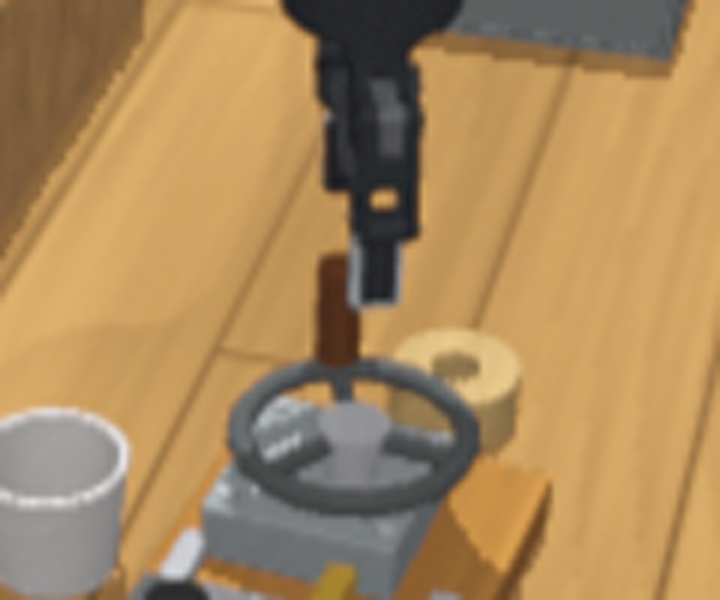

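View pics/top2.png

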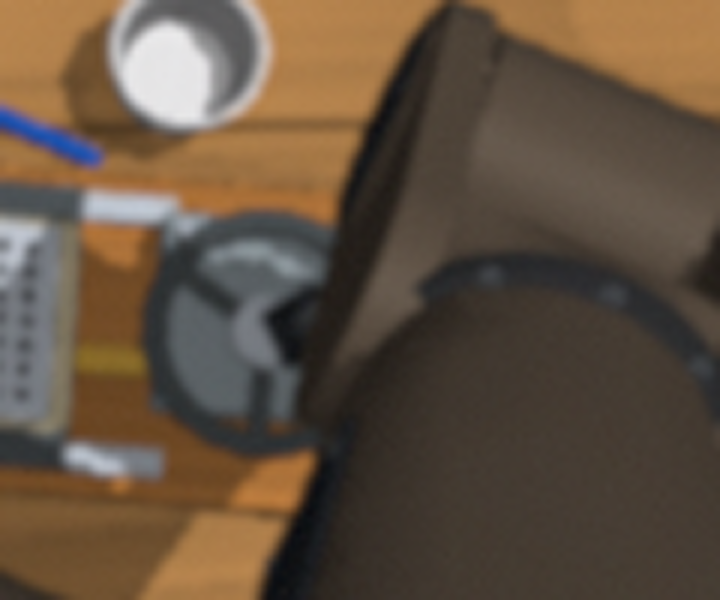

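Request:
{"op": "send_rows", "data": {
  "steps": [
    {"gripper": -1, "slide": [7, -6, 0], "roll": 0},
    {"gripper": -1, "slide": [0, 0, 0], "roll": 0}
  ]
}}

```text
time: 3.85
tcp_pos: [0.5382, -0.1672, 0.1109]
eef_rot: [3.081, 0.579, 0.01]
contact_force: [0.0, -0.1, -0.8]
grip_width: 1.0
```

```bash

python3 - <<'E'
from h import *
s=arm.observe(); print(s["time"],s["tcp_pos"],s["contact_force"],to([.5365,-.167,.108])); print(proj("side",s["tcp_pos"]),proj("side",s["tcp_pos"]-.042*toolR(s)[:,1]))
cv2.imwrite("pics/side3.png",cv2.resize(vision.capture("side")[90:190,290:410],(720,600),interpolation=2))
E
```

```text
3.85 [ 0.5382 -0.1672  0.1109] [ 0.0349 -0.0873 -0.7523] [-1.5607 -0.844   2.9242]
[345.9896 141.3113] [348.0714 150.5023]
```

View pics/side3.png

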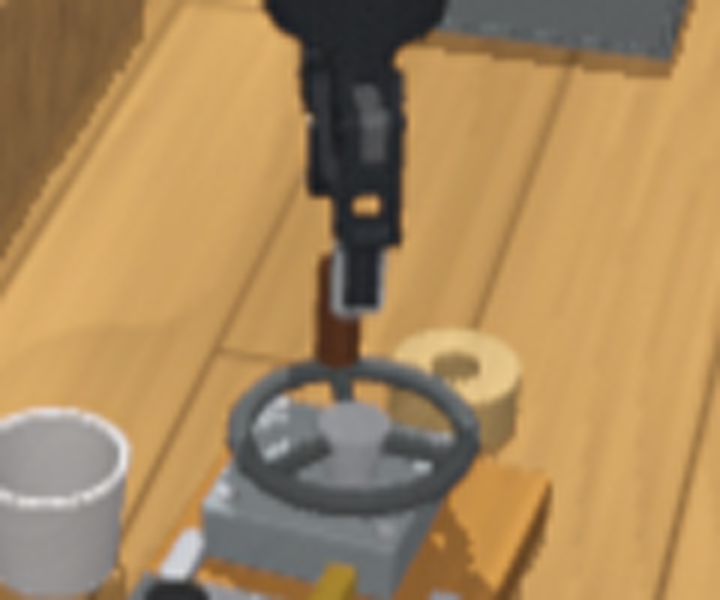

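Request:
{"op": "send_rows", "data": {
  "steps": [
    {"gripper": 1, "slide": [0, 0, 0], "roll": 0},
    {"gripper": 1, "slide": [0, 0, 0], "roll": 0},
    {"gripper": 1, "slide": [0, 0, 0], "roll": 0},
    {"gripper": 1, "slide": [0, 0, 0], "roll": 0},
    {"gripper": 1, "slide": [0, 0, 0], "roll": 0},
    {"gripper": 1, "slide": [0, 0, 0], "roll": 0}
  ],
  "grip_force": 30
}}

```text
time: 4.65
tcp_pos: [0.5386, -0.1681, 0.1115]
eef_rot: [3.079, 0.58, 0.011]
contact_force: [-0.6, -0.7, 0.7]
grip_width: 0.214
```

```bash

python3 - <<'E'
from h import *
s=arm.observe(); print(s["time"],s["tcp_pos"],s["contact_force"],toolR()) 
cv2.imwrite("pics/side4.png",cv2.resize(vision.capture("side")[90:190,290:410],(720,600),interpolation=2))
E
```

```text
4.65 [ 0.5386 -0.1681  0.1115] [-0.5885 -0.7465  0.7075] [[ 0.9315  0.3636  0.0087]
 [ 0.3636 -0.9315 -0.0071]
 [ 0.0055  0.0098 -0.9999]]
```

View pics/side4.png

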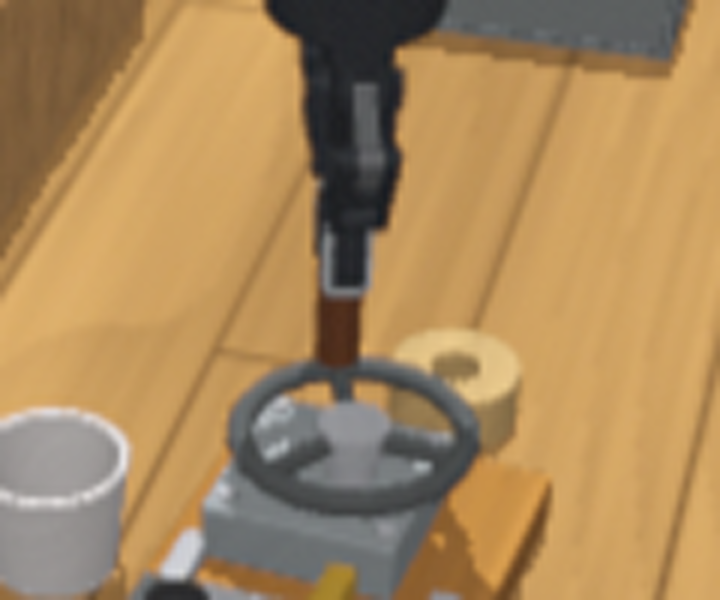

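```bash

python3 - <<'E'
from h import *
s=arm.observe();R=toolR()
for o in (0,.012,.022):
  for z in (.1035,.11,.118): 
    p=s["tcp_pos"]-o*R[:,1]; p[2]=z; print(o,z,proj("side",p))
E
```

```text
0 0.1035 [345.8459 143.4374]
0 0.11 [345.9227 141.3988]
0 0.118 [346.0181 138.8683]
0.012 0.1035 [346.4272 145.9854]
0.012 0.11 [346.5068 143.9402]
0.012 0.118 [346.6057 141.4015]
0.022 0.1035 [346.9187 148.14  ]
0.022 0.11 [347.0008 146.0895]
0.022 0.118 [347.1027 143.5438]
```

```bash

python3 - <<'E'
from h import *
y=np.array([.3725,-.928,0])
for o in(0,.042,.057):
  p=np.array([.5425,-.1623,.2133])-o*y; print(o,[proj("side",p-[0,0,d]) for d in(-.02,-.005,.008)])
s=arm.observe(); print(s["tcp_pos"],s["eef_rot"],s["joint_positions"])
q=outline_of("side","crank_handle"); print([(a["conf"],a["bbox"]) for a in q])
t=vision.capture("side")[110:170,320:380];cv2.imwrite("pics/side5.png",cv2.resize(t,(600,600),interpolation=0))
E
```

```text
0 [array([345.4004, 100.4685]), array([345.2148, 105.911 ]), array([345.0567, 110.5457])]
0.042 [array([347.8132, 109.0269]), array([347.5985, 114.5535]), array([347.4157, 119.2573])]
0.057 [array([348.7115, 112.2135]), array([348.4856, 117.7701]), array([348.2934, 122.4985])]
[ 0.5386 -0.1681  0.1115] [3.0789 0.5795 0.0114] [-0.4182  0.5263  1.8218 -0.0041  0.7827  0.7834]
[(0.62, [343.3, 138.8, 3.7, 8.7]), (0.17, [233.5, 268.7, 62.9, 92.6])]
```

View pics/side5.png

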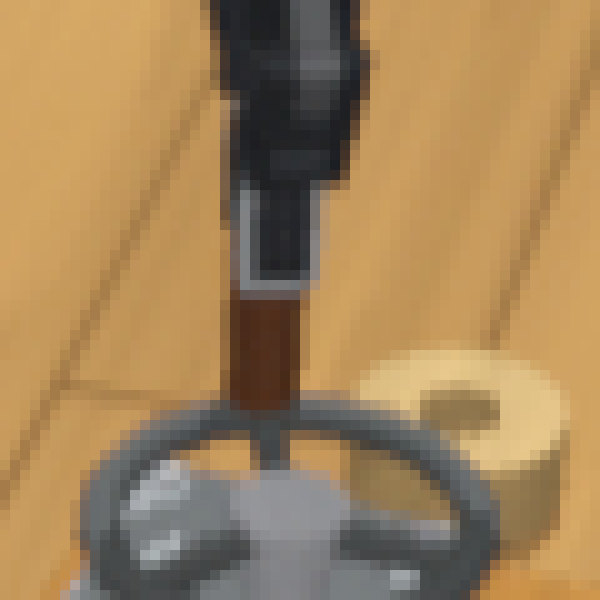

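Request:
{"op": "send_rows", "data": {
  "steps": [
    {"gripper": 0, "slide": [0, 0, 0], "roll": 0},
    {"gripper": 0, "slide": [-1, 0, 0], "roll": 0},
    {"gripper": 0, "slide": [0, 0, 7], "roll": 0},
    {"gripper": 0, "slide": [0, 0, 6], "roll": 0},
    {"gripper": 0, "slide": [0, 0, 0], "roll": 0},
    {"gripper": 1, "slide": [0, 0, 0], "roll": 0},
    {"gripper": 1, "slide": [0, 0, 0], "roll": 0},
    {"gripper": 1, "slide": [0, 0, 0], "roll": 0},
    {"gripper": 1, "slide": [0, 0, 0], "roll": 0}
  ],
  "grip_force": 30
}}

```text
time: 5.92
tcp_pos: [0.5376, -0.1686, 0.0972]
eef_rot: [3.079, 0.58, 0.011]
contact_force: [0.1, -1.3, -1.6]
grip_width: 0.23
```

```bash

python3 - <<'E'
from h import *
s=arm.observe(); print(s["time"],s["tcp_pos"],s["contact_force"],s["grip_width"],toolR()) 
t=vision.capture("side")[110:170,320:380];cv2.imwrite("pics/side6.png",cv2.resize(t,(600,600),interpolation=0))
E
```

```text
5.925 [ 0.5376 -0.1686  0.0972] [ 0.1492 -1.2525 -1.6138] 0.23038546417406447 [[ 0.9315  0.3637  0.0081]
 [ 0.3637 -0.9315 -0.0069]
 [ 0.0051  0.0094 -0.9999]]
```

View pics/side6.png

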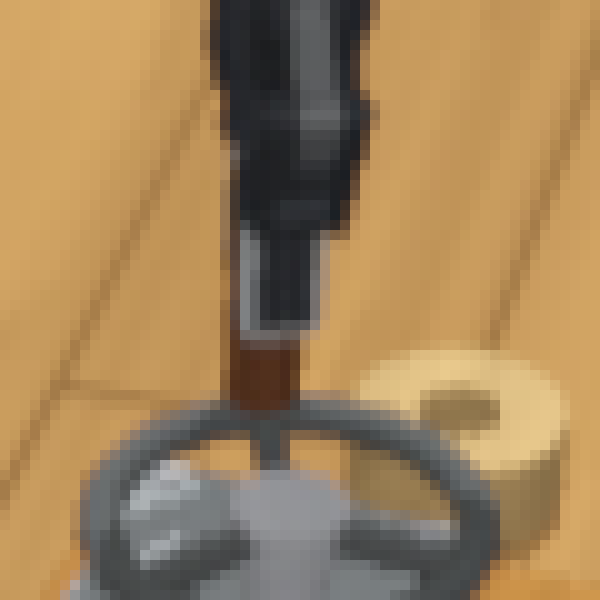

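```bash
cat >> h.py <<'E'
C=np.array([.5212,-.1214])
def plan(n,step,z=.0972):
    s=arm.observe();R=toolR(s);p=s["tcp_pos"];v=p[:2]-C;th=np.arctan2(v[1],v[0])
    print("t",s["time"],"r",np.linalg.norm(v),"th",th,"z",p[2],"F",s["contact_force"],"g",s["grip_width"])
    prev=p.copy(); out=[]
    for i in range(n):
        th-=step; q=np.array([*(C+.05*np.array([np.cos(th),np.sin(th)])),z])
        out.append(np.round(R.T@(q-prev)*1000,1).tolist()); prev=q
    print(out)
E
python3 -c "
from h import *
plan(8,.25)"
```

```text
t 5.975 r 0.049899092444480535 th -1.2355986848398528 z 0.09723839221688929 F [ 0.7553 -1.5306 -1.6123] g 0.22742330711478517
[[-12.3, -1.9, -0.0], [-11.4, -5.0, -0.1], [-9.8, -7.7, -0.1], [-7.6, -9.9, -0.1], [-5.0, -11.4, -0.1], [-2.0, -12.3, -0.1], [1.1, -12.4, -0.1], [4.2, -11.7, -0.1]]
```

Request:
{"op": "send_rows", "data": {
  "steps": [
    {"gripper": 1, "slide": [-12, -2, 0], "roll": 0},
    {"gripper": 1, "slide": [-11, -5, 0], "roll": 0},
    {"gripper": 1, "slide": [-10, -8, 0], "roll": 0},
    {"gripper": 1, "slide": [-8, -10, 0], "roll": 0}
  ],
  "grip_force": 30
}}

```text
time: 6.48
tcp_pos: [0.4931, -0.1648, 0.0972]
eef_rot: [3.069, 0.579, 0.024]
contact_force: [-0.5, -9.5, -1.3]
grip_width: 0.234
```

```bash
python3 -c "
from h import *
plan(8,.25)
t=vision.capture('side')[110:230,280:400];cv2.imwrite('pics/side7.png',cv2.resize(t,(600,600),interpolation=0))"
```

```text
t 6.475 r 0.05171956367922231 th -2.1459934480466956 z 0.09722813637017183 F [-0.5105 -9.5332 -1.2909] g 0.23435322093832506
[[-4.6, -12.0, -0.3], [-3.1, -12.1, -0.3], [0.0, -12.5, -0.3], [3.1, -12.1, -0.2], [6.0, -10.9, -0.2], [8.5, -9.1, -0.1], [10.5, -6.7, -0.0], [11.8, -3.9, 0.1]]
```

View pics/side7.png

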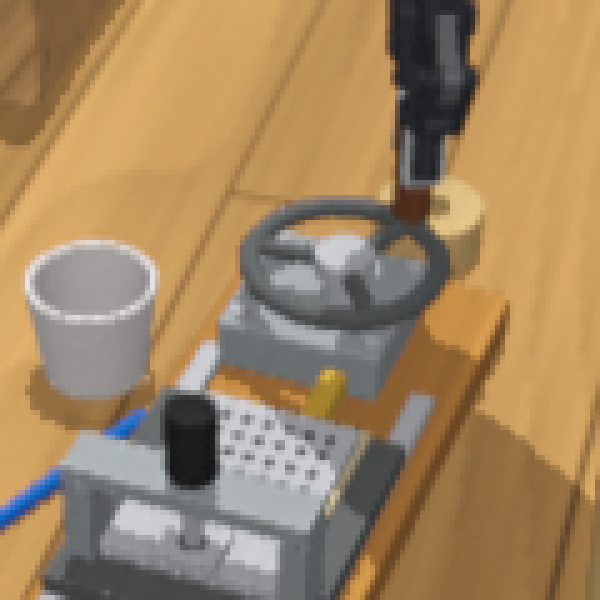

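Request:
{"op": "send_rows", "data": {
  "steps": [
    {"gripper": 1, "slide": [-4.6, -12, 0], "roll": 0},
    {"gripper": 1, "slide": [-3, -12, 0], "roll": 0},
    {"gripper": 1, "slide": [0, -12.5, 0], "roll": 0},
    {"gripper": 1, "slide": [3, -12, 0], "roll": 0},
    {"gripper": 1, "slide": [6, -11, 0], "roll": 0}
  ]
}}

```text
time: 7.15
tcp_pos: [0.4703, -0.1101, 0.0972]
eef_rot: [3.065, 0.576, 0.024]
contact_force: [3.9, -5.1, 0.2]
grip_width: 0.235
```

```bash
python3 -c "
from h import *
plan(8,.25)"
```

```text
t 7.15 r 0.05210235692949687 th 2.9233432344977013 z 0.09716601903252126 F [ 3.8535 -5.0664  0.2063] g 0.23450498788882396
[[9.9, -8.2, -0.1], [10.2, -7.1, -0.1], [11.7, -4.3, 0.0], [12.4, -1.3, 0.1], [12.3, 1.8, 0.2], [11.5, 4.8, 0.2], [10.0, 7.5, 0.3], [7.8, 9.7, 0.3]]
```

Request:
{"op": "send_rows", "data": {
  "steps": [
    {"gripper": 1, "slide": [9.5, -8.5, 0], "roll": 0},
    {"gripper": 1, "slide": [10, -7, 0], "roll": 0},
    {"gripper": 1, "slide": [11.7, -4.3, 0], "roll": 0},
    {"gripper": 1, "slide": [12.4, -1.3, 0], "roll": 0},
    {"gripper": 1, "slide": [12.3, 1.8, 0], "roll": 0},
    {"gripper": 1, "slide": [11.5, 4.8, 0], "roll": 0},
    {"gripper": 1, "slide": [10, 7.5, 0], "roll": 0}
  ]
}}

```text
time: 8.02
tcp_pos: [0.5412, -0.0768, 0.097]
eef_rot: [3.057, 0.583, 0.013]
contact_force: [-13.4, -18.3, 5.3]
grip_width: 0.23
```

```bash
python3 -c "
from h import *
plan(8,.25)"
```

```text
t 8.025 r 0.04887581642342091 th 1.150004587849783 z 0.09704496624877862 F [-13.4045 -18.2906   5.2678] g 0.2299444903212129
[[8.3, 9.2, 0.1], [4.8, 11.5, 0.4], [1.8, 12.3, 0.4], [-1.3, 12.4, 0.4], [-4.3, 11.7, 0.3], [-7.1, 10.3, 0.3], [-9.4, 8.2, 0.2], [-11.1, 5.6, 0.1]]
```

```bash
python3 -c "
from h import *
from scipy.optimize import least_squares
P=np.array([[.4931,-.1648],[.4703,-.1101],[.5412,-.0768],[.5376,-.1686]])
r=least_squares(lambda c:np.hypot(*(P-c).T)-.05,[.52,-.12]);print(r.x,r.fun)
f='C=np.array([%.4f,%.4f])\n'%tuple(r.x);open('h.py','a').write(f)
import h;h.C=r.x
plan(8,.25)"
```

```text
[ 0.519  -0.1219] [0.0001 0.0002 0.0003 0.0002]
t 8.025 r 0.050278035683352124 th 1.1151511605662592 z 0.09704496624877862 F [-13.4045 -18.2906   5.2678] g 0.2299444903212129
[[7.0, 10.4, 0.2], [4.4, 11.6, 0.4], [1.4, 12.4, 0.4], [-1.7, 12.3, 0.4], [-4.7, 11.5, 0.3], [-7.4, 10.0, 0.3], [-9.7, 7.9, 0.2], [-11.3, 5.2, 0.1]]
```

Request:
{"op": "send_rows", "data": {
  "steps": [
    {"gripper": 1, "slide": [7, 10.4, 0], "roll": 0},
    {"gripper": 1, "slide": [4.4, 11.6, 0], "roll": 0},
    {"gripper": 1, "slide": [1.4, 12.4, 0], "roll": 0},
    {"gripper": 1, "slide": [-1.7, 12.3, 0], "roll": 0},
    {"gripper": 1, "slide": [-4.7, 11.5, 0], "roll": 0},
    {"gripper": 1, "slide": [-7.4, 10, 0], "roll": 0}
  ]
}}

```text
time: 8.78
tcp_pos: [0.5664, -0.137, 0.0973]
eef_rot: [3.063, 0.586, 0.007]
contact_force: [3.8, 3.4, -2.9]
grip_width: 0.226
```

```bash
python3 -c "
from h import *
plan(8,.25)
t=vision.capture('side')[110:290,250:400];cv2.imwrite('pics/side8.png',cv2.resize(t,(500,600),interpolation=0))"
```

```text
t 8.775 r 0.04977384082841208 th -0.30895370979809555 z 0.09728708288177187 F [ 3.7603  3.4104 -2.8764] g 0.22608395203061782
[[-8.9, 8.7, 0.3], [-10.9, 6.1, 0.1], [-12.1, 3.2, 0.1], [-12.5, 0.1, -0.0], [-12.1, -3.0, -0.1], [-11.0, -5.9, -0.1], [-9.2, -8.4, -0.2], [-6.8, -10.4, -0.2]]
```

View pics/side8.png

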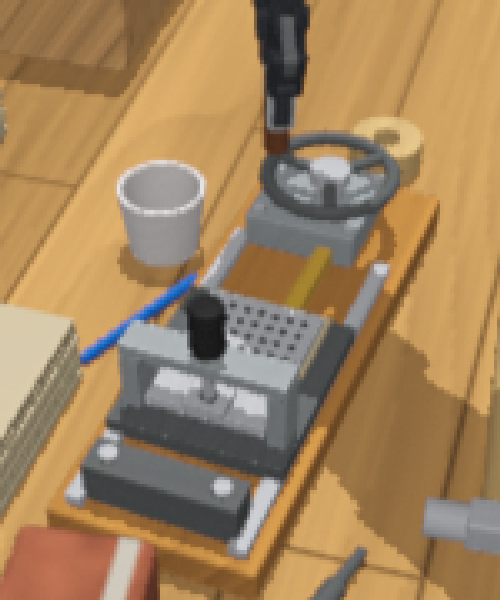

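Request:
{"op": "send_rows", "data": {
  "steps": [
    {"gripper": 1, "slide": [-8.9, 8.7, 0], "roll": 0},
    {"gripper": 1, "slide": [-10.9, 6, 0], "roll": 0},
    {"gripper": 1, "slide": [-12, 3.2, 0], "roll": 0},
    {"gripper": 1, "slide": [-12.5, 0, 0], "roll": 0},
    {"gripper": 1, "slide": [-12, -3, 0], "roll": 0},
    {"gripper": 1, "slide": [-11, -6, 0], "roll": 0},
    {"gripper": 1, "slide": [-9.2, -8.4, 0], "roll": 0}
  ]
}}

```text
time: 9.7
tcp_pos: [0.4942, -0.1668, 0.0972]
eef_rot: [3.062, 0.584, 0.016]
contact_force: [11.3, 10.5, -1.0]
grip_width: 0.227
```

```bash
python3 -c "
from h import *
plan(8,.25)"
```

```text
t 9.7 r 0.051279175580737954 th -2.075846907624347 z 0.09723156389715473 F [11.2544 10.5381 -1.0231] g 0.22741501295082037
[[-5.7, -11.3, -0.3], [-3.8, -11.9, -0.3], [-0.8, -12.4, -0.3], [2.3, -12.2, -0.3], [5.3, -11.3, -0.3], [7.9, -9.6, -0.2], [10.0, -7.4, -0.1], [11.6, -4.7, -0.1]]
```

Request:
{"op": "send_rows", "data": {
  "steps": [
    {"gripper": 1, "slide": [-5, -11, 0], "roll": 0},
    {"gripper": 1, "slide": [-3.5, -12, 0], "roll": 0},
    {"gripper": 1, "slide": [-0.8, -12.4, 0], "roll": 0},
    {"gripper": 1, "slide": [2.3, -12.2, 0], "roll": 0},
    {"gripper": 1, "slide": [5.3, -11.3, 0], "roll": 0}
  ]
}}

```text
time: 10.32
tcp_pos: [0.4693, -0.1147, 0.0972]
eef_rot: [3.055, 0.582, 0.023]
contact_force: [5.1, -5.5, -2.0]
grip_width: 0.233
```

```bash
python3 -c "
from h import *
plan(8,.2)
t=vision.capture('side')[110:290,250:400];cv2.imwrite('pics/side9.png',cv2.resize(t,(500,600),interpolation=0))"
```

```text
t 10.325 r 0.05018164404353743 th 2.9977225535575696 z 0.09718977931154354 F [ 5.0674 -5.4619 -1.9772] g 0.23290278420755728
[[6.0, -8.0, -0.2], [7.3, -6.8, -0.2], [8.5, -5.2, -0.1], [9.4, -3.4, -0.0], [9.9, -1.5, 0.0], [10.0, 0.5, 0.1], [9.7, 2.5, 0.2], [9.0, 4.3, 0.2]]
```

View pics/side9.png

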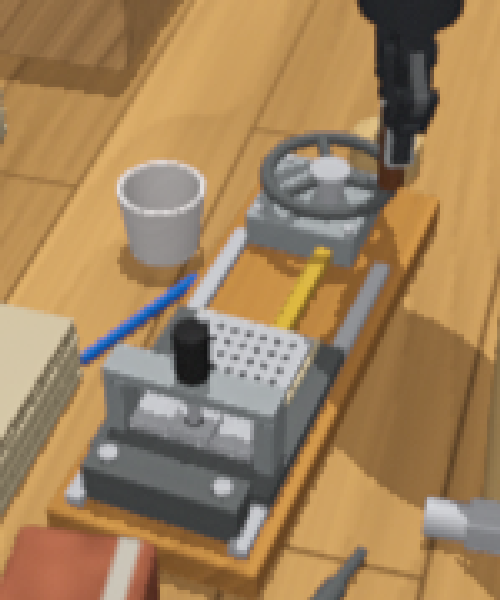

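Request:
{"op": "send_rows", "data": {
  "steps": [
    {"gripper": 1, "slide": [6, -8, 0], "roll": 0},
    {"gripper": 1, "slide": [7.3, -6.8, 0], "roll": 0},
    {"gripper": 1, "slide": [8.5, -5.2, 0], "roll": 0}
  ]
}}

```text
time: 10.75
tcp_pos: [0.4815, -0.0891, 0.0972]
eef_rot: [3.05, 0.585, 0.022]
contact_force: [-8.9, -44.0, 2.3]
grip_width: 0.232
```

```bash
python3 -c "
from h import *
plan(8,.2)"
```

```text
t 10.75 r 0.049775410475029896 th 2.423065697064642 z 0.09715689096625163 F [ -8.9261 -43.974    2.2634] g 0.23163150499006716
[[9.2, -3.8, -0.1], [9.8, -1.7, 0.0], [10.0, 0.3, 0.1], [9.7, 2.2, 0.2], [9.1, 4.1, 0.2], [8.1, 5.8, 0.3], [6.8, 7.3, 0.3], [5.2, 8.5, 0.4]]
```

Request:
{"op": "send_rows", "data": {
  "steps": [
    {"gripper": 1, "slide": [0, 0, 0], "roll": 0}
  ]
}}

```text
time: 10.88
tcp_pos: [0.4814, -0.0904, 0.0973]
eef_rot: [3.048, 0.586, 0.022]
contact_force: [3.9, -7.8, -2.6]
grip_width: 0.233
```

```bash
python3 -c "
from h import *
plan(3,.1)
t=vision.capture('side')[200:280,260:340];cv2.imwrite('pics/side10.png',cv2.resize(t,(600,600),interpolation=0))
t=vision.capture('top')[160:260,240:400];cv2.imwrite('pics/top10.png',cv2.resize(t,(800,500),interpolation=0))
for c in('side','top'):
  for n in('carriage_nose','stop_face'):print(c,n,[(q['xy'],q['conf'],at_z(c,q['xy'],.05)) for q in spot_point(c,n)[:1]])
"
```

```text
t 10.875 r 0.049020501426947534 th 2.4444689433907665 z 0.09727054045772818 F [ 3.9307 -7.7626 -2.636 ] g 0.23343639061230928
[[4.0, -3.0, -0.0], [4.7, -1.7, -0.0], [4.9, -1.2, -0.0]]
side carriage_nose [([301.4, 253.5], 0.64, array([0.5469, 0.1886, 0.05  ]))]
side stop_face [([301.3, 254.5], 0.64, array([0.5462, 0.1913, 0.05  ]))]
top carriage_nose [([273.4, 211.6], 0.87, array([0.5387, 0.1725, 0.05  ]))]
top stop_face [([267.5, 207.7], 0.87, array([0.5496, 0.1884, 0.05  ]))]
```

View pics/side10.png

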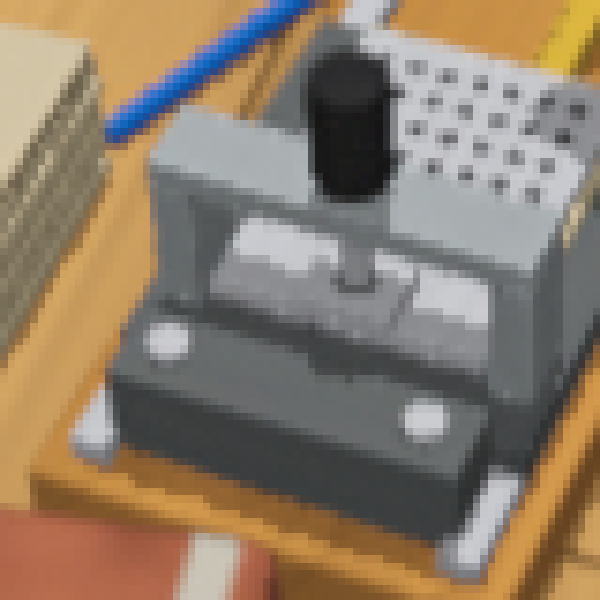

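View pics/top10.png

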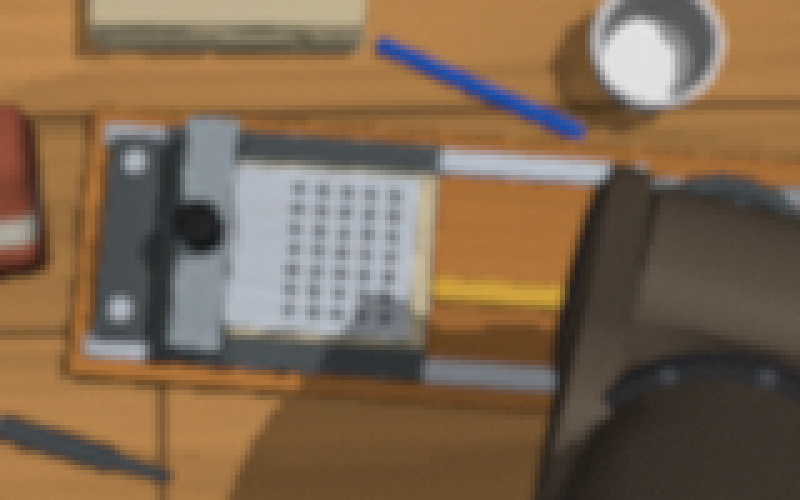

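Request:
{"op": "send_rows", "data": {
  "steps": [
    {"gripper": 1, "slide": [4, -2.5, 0], "roll": 0},
    {"gripper": 1, "slide": [3, -2, 0], "roll": 0}
  ]
}}

```text
time: 11.42
tcp_pos: [0.4828, -0.0891, 0.0971]
eef_rot: [3.042, 0.589, 0.01]
contact_force: [-11.6, -37.1, 2.4]
grip_width: 0.234
```

```bash
python3 -c "
from h import *
plan(3,.1)
print(toolR())
"
```

```text
t 11.425 r 0.04883221688348168 th 2.406031428214968 z 0.09711256341504801 F [-11.5514 -37.0891   2.4147] g 0.23398548779602163
[[4.1, -3.0, -0.2], [4.8, -1.5, -0.1], [4.9, -1.0, -0.1]]
[[ 0.9277  0.373   0.0148]
 [ 0.3733 -0.9268 -0.0413]
 [-0.0017  0.0438 -0.999 ]]
```

Request:
{"op": "send_rows", "data": {
  "steps": [
    {"gripper": 1, "slide": [0, 0, 0], "roll": 0},
    {"gripper": -1, "slide": [0, 0, 0], "roll": 0},
    {"gripper": -1, "slide": [0, 0, 0], "roll": 0},
    {"gripper": -1, "slide": [0, 0, 0], "roll": 0},
    {"gripper": -1, "slide": [0, 0, 0], "roll": 0}
  ]
}}

```text
time: 12.05
tcp_pos: [0.4802, -0.0906, 0.0971]
eef_rot: [3.041, 0.589, 0.005]
contact_force: [0.5, 0.3, -0.1]
grip_width: 0.998
```

```bash
python3 -c "
from h import *
plan(1,.1)
print(toolR())
t=vision.capture('side')[100:280,260:400];cv2.imwrite('pics/side11.png',cv2.resize(t,(466,600),interpolation=0))
"
```

```text
t 12.05 r 0.049846835878034026 th 2.463207374775038 z 0.09712702131080111 F [ 0.5016  0.3471 -0.0794] g 0.9980072354815388
[[4.4, -2.3, -0.2]]
[[ 0.9277  0.3731  0.0115]
 [ 0.3733 -0.9267 -0.0426]
 [-0.0052  0.0438 -0.999 ]]
```

View pics/side11.png

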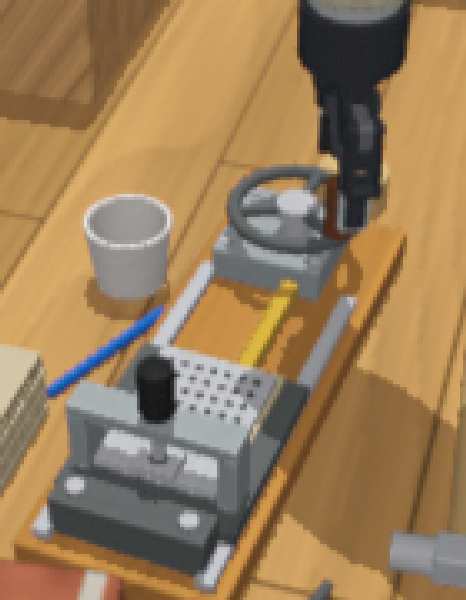

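```bash
python3 -c "
from h import *
print(at_z('top',(279.8,204.8),.146),at_z('side',(306.7,209.3),.146))
R=toolR();print(R.T@[0,0,1.]*100)
"
```

```text
[0.5445 0.1471 0.146 ] [0.5445 0.1496 0.146 ]
[ -0.516    4.3836 -99.9025]
```

Request:
{"op": "send_rows", "data": {
  "steps": [
    {"gripper": -1, "slide": [0, 1, -25], "roll": 0},
    {"gripper": -1, "slide": [0, 1, -25], "roll": 0},
    {"gripper": -1, "slide": [0, 2, -40], "roll": 0},
    {"gripper": -1, "slide": [0, 1, -20], "roll": 0}
  ]
}}

```text
time: 12.6
tcp_pos: [0.4801, -0.0898, 0.2089]
eef_rot: [3.043, 0.591, -0.001]
contact_force: [-0.6, -0.9, 0.1]
grip_width: 0.998
```

```bash
python3 -c "
from h import *
print(toolR(),arm.observe()['tcp_pos']); print(to([.544,.151,.205]))
im=vision.capture('top'); cv2.imwrite('pics/top12.png',cv2.resize(im[150:270,230:450],(770,420),interpolation=2))
"
```

```text
[[ 0.9273  0.3743  0.0075]
 [ 0.3742 -0.9264 -0.0412]
 [-0.0085  0.041  -0.9991]] [ 0.4801 -0.0898  0.2089]
[ 149.4134 -199.3387   -5.5493]
```

View pics/top12.png

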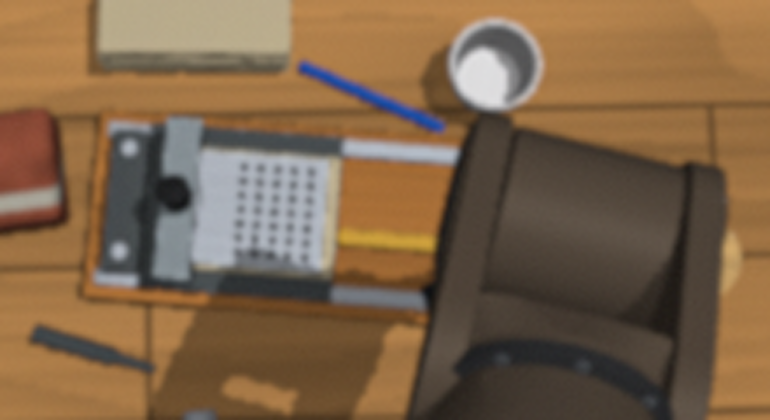

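Request:
{"op": "send_rows", "data": {
  "steps": [
    {"gripper": -1, "slide": [30, -39.5, -1.5], "roll": 0},
    {"gripper": -1, "slide": [30, -39.5, -1.5], "roll": 0},
    {"gripper": -1, "slide": [30, -39.5, -1.5], "roll": 0},
    {"gripper": -1, "slide": [29, -39, -1], "roll": 0},
    {"gripper": -1, "slide": [28, -38, 0], "roll": 0},
    {"gripper": -1, "slide": [0, 0, 0], "roll": 0}
  ]
}}

```text
time: 13.4
tcp_pos: [0.5455, 0.1535, 0.2044]
eef_rot: [3.042, 0.588, 0.002]
contact_force: [-0.3, 0.3, -0.2]
grip_width: 0.997
```

```bash
python3 -c "
from h import *
s=arm.observe();print(s['time'],toolR(),s['tcp_pos'],s['joint_positions']); print(to([.5445,.149,.205]),to([.5445,.149,.113]))
im=vision.capture('side'); cv2.imwrite('pics/side13.png',cv2.resize(im[100:300,220:400],(540,600),interpolation=2))
"
```

```text
13.4 [[ 0.9279  0.3726  0.0096]
 [ 0.3727 -0.927  -0.0426]
 [-0.007   0.0431 -0.999 ]] [0.5455 0.1535 0.2044] [ 0.179   0.4185  1.7132 -0.0516  1.0087  1.3952]
[-2.5894  3.862  -0.4279] [-1.9451 -0.1028 91.4843]
```

View pics/side13.png

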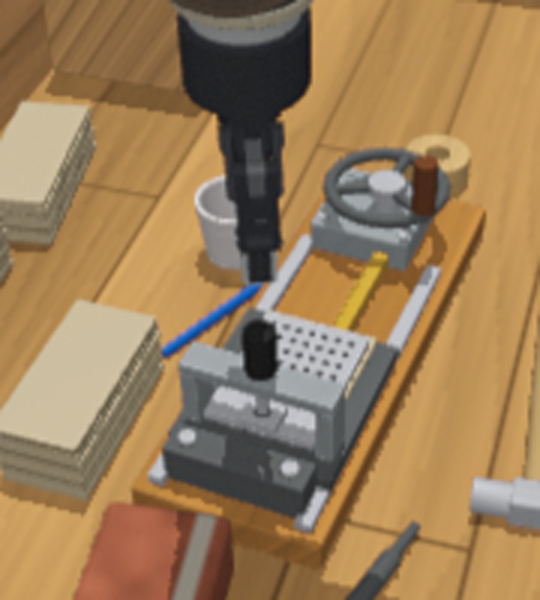

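Request:
{"op": "send_rows", "data": {
  "steps": [
    {"gripper": -1, "slide": [-2, 0, 25], "roll": 0},
    {"gripper": -1, "slide": [0, 0, 25], "roll": 0},
    {"gripper": -1, "slide": [0, 0, 20], "roll": 0},
    {"gripper": -1, "slide": [0, 0, 10], "roll": 0},
    {"gripper": -1, "slide": [0, 0, 0], "roll": 0}
  ]
}}

```text
time: 14.08
tcp_pos: [0.5429, 0.1434, 0.1219]
eef_rot: [3.042, 0.582, -0.0]
contact_force: [-0.1, 0.4, -0.4]
grip_width: 1.003
```

```bash
python3 -c "
from h import *
s=arm.observe();print(s['time'],s['contact_force'],s['tcp_pos']); print(to([.5445,.149,.118]))
im=vision.capture('side'); cv2.imwrite('pics/side14.png',cv2.resize(im[160:280,250:350],(500,600),interpolation=2))
"
```

```text
14.075 [-0.0867  0.437  -0.4178] [0.5429 0.1434 0.1219]
[ 3.597  -4.7377  3.6655]
```

View pics/side14.png

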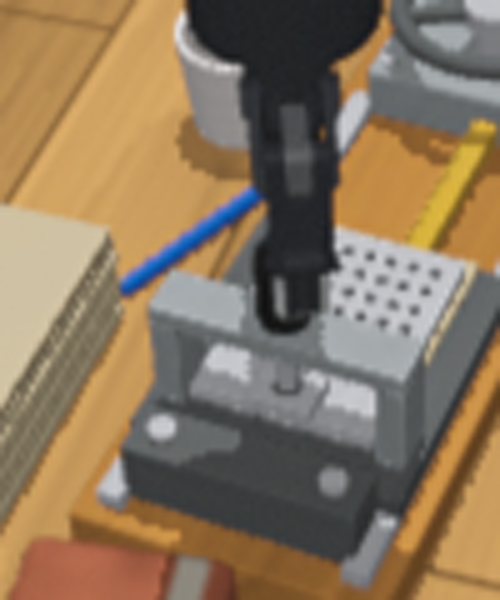

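Request:
{"op": "send_rows", "data": {
  "steps": [
    {"gripper": -1, "slide": [3.5, -5, 3], "roll": 0},
    {"gripper": -1, "slide": [0, 0, 0], "roll": 0}
  ]
}}

```text
time: 14.38
tcp_pos: [0.5453, 0.1497, 0.1202]
eef_rot: [3.042, 0.581, 0.004]
contact_force: [-0.7, -0.4, 0.3]
grip_width: 1.0
```

```bash
python3 -c "
from h import *
s=arm.observe();print(s['time'],s['contact_force'],s['tcp_pos']); print(to([.5445,.149,.118]))
im=vision.capture('side'); cv2.imwrite('pics/side15.png',cv2.resize(im[160:280,250:350],(500,600),interpolation=2))
im=vision.capture('top'); cv2.imwrite('pics/top15.png',cv2.resize(im[160:260,240:340],(600,600),interpolation=2))
"
```

```text
14.375 [-0.7413 -0.3716  0.2908] [0.5453 0.1497 0.1202]
[-0.9534  0.2448  2.2664]
```

View pics/side15.png

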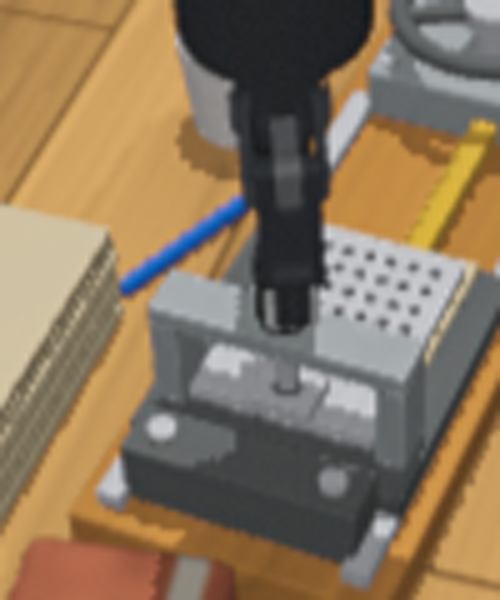

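View pics/top15.png

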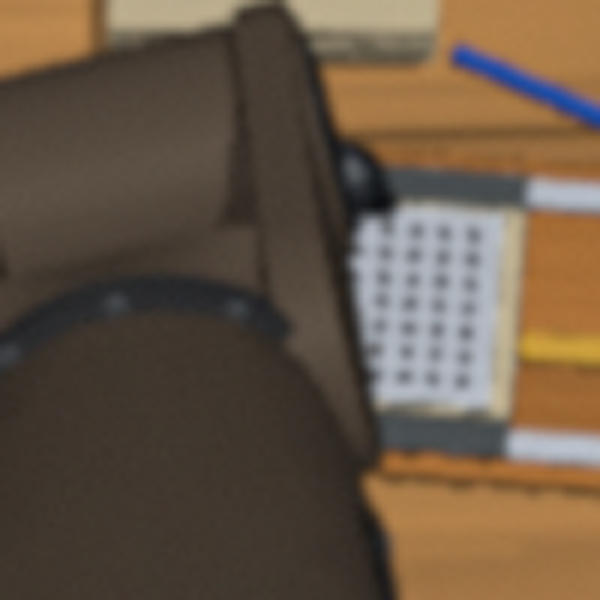

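Aligned over the knob. Close gently at first.

Request:
{"op": "send_rows", "data": {
  "steps": [
    {"gripper": 1, "slide": [0, 0, 0], "roll": 0},
    {"gripper": 1, "slide": [0, 0, 0], "roll": 0},
    {"gripper": 1, "slide": [0, 0, 0], "roll": 0},
    {"gripper": 1, "slide": [0, 0, 0], "roll": 0},
    {"gripper": 1, "slide": [0, 0, 0], "roll": 0},
    {"gripper": 1, "slide": [0, 0, 0], "roll": 0}
  ],
  "grip_force": 20
}}

```text
time: 15.22
tcp_pos: [0.5456, 0.1487, 0.1211]
eef_rot: [3.041, 0.581, 0.006]
contact_force: [1.2, -0.6, 0.0]
grip_width: 0.27
```

```bash
python3 -c "
from h import *
s=arm.observe();print(s['time'],s['contact_force'],s['tcp_pos'],s['grip_width'],toolR())
im=vision.capture('side'); cv2.imwrite('pics/side16.png',cv2.resize(im[180:280,260:340],(480,600),interpolation=2))
"
```

```text
15.225 [ 1.1514 -0.5997  0.0256] [0.5456 0.1487 0.1211] 0.2701627028198094 [[ 0.9295  0.3687  0.0124]
 [ 0.3689 -0.9284 -0.0443]
 [-0.0048  0.0457 -0.9989]]
```

View pics/side16.png

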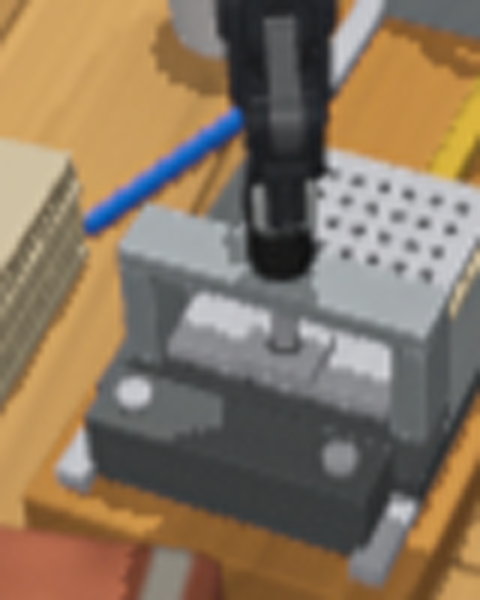

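Request:
{"op": "send_rows", "data": {
  "steps": [
    {"gripper": 1, "slide": [0, 0, 0], "roll": 0},
    {"gripper": 1, "slide": [0, 0, 0], "roll": 0},
    {"gripper": 1, "slide": [0, 0.2, -4], "roll": 0},
    {"gripper": 1, "slide": [0, 0.2, -5], "roll": 0},
    {"gripper": 1, "slide": [0, 0.2, -5], "roll": 0}
  ],
  "grip_force": 90
}}

```text
time: 15.9
tcp_pos: [0.5454, 0.1488, 0.1344]
eef_rot: [3.041, 0.582, 0.003]
contact_force: [2.8, -1.7, -11.0]
grip_width: 0.224
```

```bash
python3 -c "
from h import *
s=arm.observe();print(s['time'],s['contact_force'],s['tcp_pos'],s['grip_width'],toolR())
im=vision.capture('side'); cv2.imwrite('pics/side17.png',cv2.resize(im[180:280,260:340],(480,600),interpolation=2))
"
```

```text
15.9 [  2.835   -1.7214 -11.0487] [0.5454 0.1488 0.1344] 0.22448137183820138 [[ 0.9294  0.369   0.0106]
 [ 0.3691 -0.9283 -0.0447]
 [-0.0066  0.0454 -0.9989]]
```

View pics/side17.png

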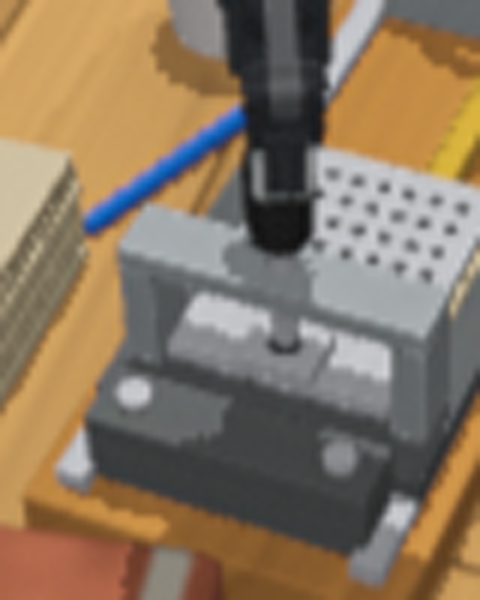

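Request:
{"op": "send_rows", "data": {
  "steps": [
    {"gripper": 1, "slide": [0, 0.2, -4], "roll": 0},
    {"gripper": 1, "slide": [0, 0, -3], "roll": 0},
    {"gripper": 1, "slide": [0, 0, -2], "roll": 0},
    {"gripper": 1, "slide": [0, 0, -2], "roll": 0}
  ],
  "grip_force": 90
}}

```text
time: 16.45
tcp_pos: [0.5449, 0.1487, 0.142]
eef_rot: [3.041, 0.582, -0.003]
contact_force: [13.4, -0.6, -36.1]
grip_width: 0.224
```

```bash
python3 -c "
from h import *
s=arm.observe();print(s['time'],s['contact_force'],s['tcp_pos'],s['grip_width'])
im=vision.capture('side'); cv2.imwrite('pics/side18.png',cv2.resize(im[180:280,260:340],(480,600),interpolation=2))
s=arm.observe();print(s['time'],s['contact_force'],s['tcp_pos'],s['grip_width'])
"
```

```text
16.45 [ 13.4101  -0.5712 -36.0657] [0.5449 0.1487 0.142 ] 0.22441262666151293
16.5 [ 12.0434   0.4993 -34.6961] [0.5449 0.1487 0.142 ] 0.22872168111231067
```

View pics/side18.png

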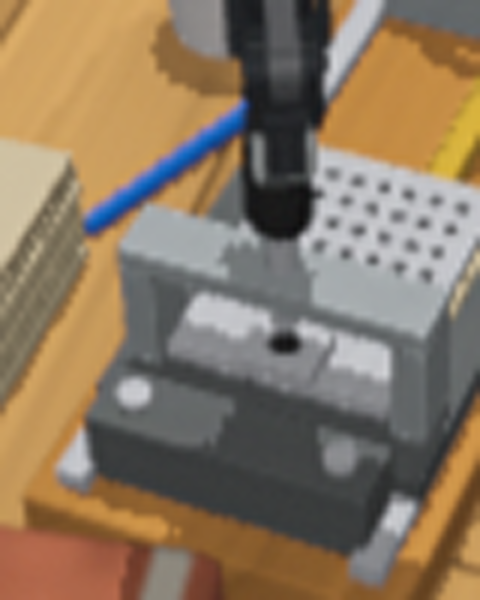

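Request:
{"op": "send_rows", "data": {
  "steps": [
    {"gripper": 1, "slide": [0.5, -0.2, -1.3], "roll": 0},
    {"gripper": 1, "slide": [0.3, 0, -1.3], "roll": 0}
  ],
  "grip_force": 90
}}

```text
time: 16.75
tcp_pos: [0.5452, 0.1487, 0.1418]
eef_rot: [3.04, 0.582, -0.008]
contact_force: [7.0, -0.7, -21.3]
grip_width: 0.228
```

```bash
python3 -c "
from h import *
for i in range(4):
  im=vision.capture('side' if i%2 else 'top')
  s=arm.observe();print(s['time'],s['contact_force'],s['tcp_pos'],s['grip_width'])
im=vision.capture('side'); cv2.imwrite('pics/side19.png',cv2.resize(im[100:280,250:400],(500,600),interpolation=2))
for n in('carriage_nose','stop_face'):print(n,[(q['xy'],q['conf'],at_z('side',q['xy'],.05)) for q in spot_point('side',n)[:1]])
print(at_z('side',(250,200),0)*0)
"
```

```text
16.8 [  4.9306  -2.4053 -22.5367] [0.5451 0.1487 0.1418] 0.22524276966914217
16.85 [  6.6618  -2.4502 -23.3894] [0.5451 0.1487 0.1418] 0.22367664218676414
16.9 [  6.3403  -1.7605 -22.663 ] [0.5451 0.1487 0.1418] 0.22537699793207025
16.95 [  6.4957  -2.6834 -22.6888] [0.5451 0.1487 0.1418] 0.22112237583992353
carriage_nose [([302.8, 248.0], 0.68, array([0.549 , 0.1727, 0.05  ]))]
stop_face [([301.3, 254.8], 0.59, array([0.5459, 0.1921, 0.05  ]))]
[0. 0. 0.]
```

View pics/side19.png

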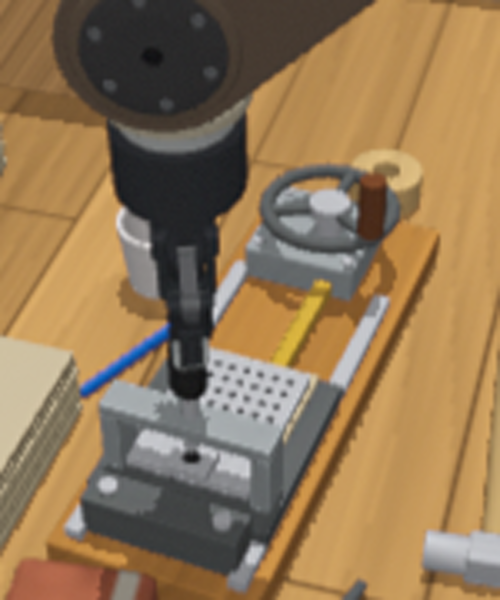

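```bash
python3 -c "
from h import *
a=cv2.resize(cv2.imread('pics/side10.png'),(80,80),interpolation=0)
b=vision.capture('side')[200:280,260:340]
for (x0,x1,y0,y1) in [(45,80,25,60),(15,32,12,45),(40,66,40,70)]:
  t=cv2.resize(a[y0:y1,x0:x1],None,fx=8,fy=8,interpolation=2); 
  w=cv2.resize(b,None,fx=8,fy=8,interpolation=2)
  r=cv2.matchTemplate(w,t,cv2.TM_CCOEFF_NORMED);_,m,_,l=cv2.minMaxLoc(r);print(m,l[0]/8-x0,l[1]/8-y0)
p=np.array([.554,.18,.08]);print(proj('side',p+[0,.01,0])-proj('side',p))
"
```

```text
0.8851249814033508 -0.5 -0.5
0.958893895149231 -0.5 -0.5
0.8855175375938416 -0.625 -0.5
[-1.5175  3.3507]
```

```bash
python3 -c "
from h import *
print(ticket.sign_off()); s=arm.observe();print(s['time'],s['contact_force'],s['tcp_pos'])
"
```

```text
the job is handed in; nothing more can be done
None
the job is handed in; nothing more can be done
```

I wound the handwheel clockwise about 8.9 rad, which is about 71 mm of carriage travel, until the carriage met the stop. I then let go of the handle, pulled the index pin up by its black knob, and handed the job in while holding it up. The job took about 17 s of the 58 s allowed.

**Stop:** The force at the handle rose from about 5–15 N to about 40 N. A second push of about 38 N gave no real advance. Comparing side pictures from before and after the pin was pulled, the carriage had not moved against the stop block.

**Pin:** The gripper rose about 21 mm, against a pin travel of 20 mm. The pull rose to 36 N, well above the 11 N spring, so the pin is against its own end stop. I eased off and held it at a steady 23 N or so with a 90 N grip. The seat hole shows empty in the picture.

**Checks that disagreed:**
- **Nose and stop points:** The network put the carriage nose and stop face 2 to 20 mm apart at the end position, depending on the camera and picture. I relied on the force, the turn count and the pictures instead.
- **Fingertip height:** The fingertips looked about 20 mm higher in the side view than the reported tool position suggested. I re-gripped the handle lower for that reason.
- **Tool tilt:** The tool stayed tilted about 2.5° after pushing on the stop, and the moves available could not correct it. The grip on the knob held anyway.

I moved nothing else on the bench, and the pictures showed nothing else disturbed.

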